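Hold the lever bin open, then ease its lid shut

TASK

I have a handful of offcuts to throw away: press the lever of the larger bin all the way down with your fingertips so that its lid stands fully open, and keep it there for about three seconds while I drop them in. Then ease the lever back up so that the lid comes down under control and shuts without dropping or slamming, and move your hand clear. Only press on the tread - do not grip it and do not touch the lid - and leave the smaller bin shut and the tools on the bench where they are.

Things in the scene. Friction and masses are not known exactly. Their poses are not given: they have to be found in the camera images.
- big_bin: the larger of two grey sheet-steel bins screwed to the bench: a box 200 mm front to back (its x), 180 wide (its y), 170 high, under a hinged lid whose top is at 180 mm. Origin at the centre of its underside, z up. Its front faces its own -x, roughly towards the robot, turned up to 30 degrees either way. It stands left or right of the smaller bin.
- big_bin_tread (a point): middle of the top face of the larger bin's tread, a ribbed black rubber pad on a steel plate, 90 mm wide (bin's y), 46 deep, 13 thick, nothing beneath it, out in front of the bin, 75 mm clear of its wall. At rest at (-197, -57, 160) mm in the bin's frame, front edge tilted 0.21 rad up; pressed right down at (-205, -57, 85), tilted 0.2 rad the other way. Its z is the face's normal.
- big_bin_pivot (a point): pivot of the larger bin's lever, on the outside of its right (-y) wall, at (-20, -102, 105) mm in the bin's frame; its axis is along the bin's y. The lever is a flat steel bar along that wall, the tread at its front end; the middle of the tread swings on an arc of 186 mm radius. The lever's rear end pushes up a rod that lifts the lid.
- big_bin_lever (a joint): angle of the larger bin's lever, rad: 0 at rest (tread up, lid shut), growing as the tread goes down, 0.409 at its stop (lid fully open). The tread takes some 6 to 15 N to start down, falling to some 2 to 7 N when fully open; it always pushes back and returns by itself.
- big_bin_lid (a joint): angle of the larger bin's lid about the hinge on its rear (+x) top edge, rad: 0 shut, 1.2 fully open (0.26, 0.5, 0.73, 0.98 at lever angles 0.08, 0.16, 0.24, 0.32). It swings up and back, away from the tread. Hardly damped: let go well before it is shut, it bangs down (over 3.5 rad/s); eased down over two seconds or more it shuts quietly.
- small_bin: the smaller bin, same make and colour: 140 mm front to back, 130 wide, 120 high, lid top at 130 mm; origin at the centre of its underside, axes like the larger bin's, turned by its own angle; its own tread stands out in front of it, centred at (-156, -32, 121) mm in its frame. To be left shut.
- small_bin_lid (a joint): angle of the smaller bin's lid, rad: 0 shut, grows as it opens.
- hammer: wooden-handled hammer, 270 mm long, lying loose on the bench; origin on its underside, its length along its x.
- round_stake: loose steel block, a short cylinder 62 mm across and 45 mm high standing on the bench; origin at the centre of its underside.
- flat_file: flat steel file with a wooden handle, 270 mm long along its x and 25 mm high, lying loose on the bench; origin on the bench below it, handle to -x.

How it is judged (in metres and radians):
On the way, in this order (a step that is already met when the one before it is completed fails the run):
1. the larger bin's lid is held fully open by its lever for about three seconds (at least 2.5 s) (value of joint big_bin_lid above 1.05 rad and contact force between the fingers and big_bin_lever above 0.3 N), for 2.5 s.
2. the lid is shut again (value of joint big_bin_lid below 0.04 rad), for 0.2 s.
At the end, for the whole second after the job is handed in: the larger bin's lid is shut (within 0.04 rad), its lever is back at rest (within 0.03 rad), the smaller bin is shut, and the hammer, block and file lie within 30 mm of where they were (value of joint each of big_bin_lid, small_bin_lid below 0.04 rad and value of joint big_bin_lever below 0.03 rad and distance of each of hammer, round_stake, flat_file from where it was at the start of the episode below 0.03 m); the robot touches nothing.
It fails at once if the larger bin's lid drops or slams: it closes faster than 3.5 rad/s (velocity of joint big_bin_lid below -3.5 rad/s).
It fails at once if the robot touches the larger bin's lid (contact force between any of the fingers, the arm and big_bin_lid above 0.5 N).
It fails at once if the tread is taken between the fingers instead of pressed on its top (contact force between the fingers and big_bin_lever above 0.5 N and z of the grasp point in the frame of big_bin_tread below 0.01 m).
It fails at once if the smaller bin's lid is opened (value of joint small_bin_lid above 0.12 rad).
It fails at once if a tool on the bench is moved or lifted (distance of any of hammer, round_stake, flat_file from where it was at the start of the episode above 0.03 m).
It also fails if it takes over 51 s, if anything falls off the work surface, if the arm or the gripper's body presses on something with over 40 N, if the wrist force passes 120 N, or if a joint passes its speed limit or range.

ROBOT

A 6-joint arm with a two-finger parallel gripper is mounted at the origin on the work surface. World frame = base frame: x ahead of the robot, y to its left, z up, the work surface at z = 0. Lengths are in mm, angles in rad, forces in N, time in s.
With the tool pointing down it reaches from about 325 to 775 mm from the base axis. Payload 5.5 kg.
Tool frame: the origin (TCP) lies on the centre line of the jaws, within the pads' length; the fingertips stand 22 mm ahead of it and the grasp point (between the pads) lies 3 mm ahead of it; x points along the fingers, z is the direction in which the jaws open and shut, and the axes are right-handed (so a half turn about x gives the same grasp; the last joint's range is limited). The gripper opens to 85 mm and grips with 20 to 120 N. Pads are 22 mm wide; open, the fingers measure 114 mm over their backs; the gripper's body (76 mm by 85 mm) begins 54 mm behind the grasp point. The pads swing forward as they close: fully open they stand 13 mm farther back than shut.
Start: joints at [1.243, 0.091, 1.231, -0, 1.82, -0.057], TCP at [160.505, 578.148, 253.275] pointing down, gripper open.
Joint ranges: [-2.87, 2.87], [-0.86, 2.18], [0.17, 2.46], [-1.51, 4.65], [0.06, 2.69], [-2.65, 2.65]. Speed limits (rad/s): [2.57, 2.57, 3.01, 3.14, 3.14, 3.14].

INTERFACE

Orientations are given as a rotation vector (axis times angle).
In Python, from workcell import bot gives the robot as it stands.
- The arm moves only by the tool send_rows, never from a script. Its arguments are lists of equal length, an entry for each row: "translation": the shift along the tool's x, y, z each as a share of 120 mm, from -1 to 1, a list of three; "twist": the turn, a rotation vector about the tool's x, y, z each as a share of 360 degrees, from -1 to 1, a list of three; "hand": the finger opening in mm, from 0 to 85.4. In form: {"translation": [[x, y, z], ...], "twist": [[rx, ry, rz], ...], "hand": [hand, ...]}. A call has 1 to 5 rows; each row is the pose to reach, as a shift and turn from the pose commanded when the call began, along the tool's axes at that moment, turning the shorter way round; what a row does not reach only later rows make up. A row lasts 1/10 s, in which the tool goes at most 50 mm and 8.59 degrees, less where a joint would pass 70% of its speed; a pose out of reach is approached as far as the arm can. A call with a number of a shift or a turn outside -1 to 1 is refused whole. A call with a gripper value outside its range is refused whole. The fingers move at their own pace and stop on an object; "newtons" is the grip in N (left out, the last holds). Time passes only in rows, so rows that repeat a pose let the fingers close. It gives the time, the measured TCP pose, the force and the opening at its end, in the units of the state.
- bot.sense(): the state, without advancing time (a new reading comes with each control period).
- bot.snapshot(name): name is "side" or "top" or "wrist"; returns the picture (420x560x3 uint8, red, green, blue); there is no depth.
- bot.camera_params(name): a dict with "K" (3x3 intrinsics, pixels), "rvec" (rotation vector, rad) and "tvec" (3), from world to camera coordinates, as OpenCV has them; the wrist camera has in their place "mount" (4x4, takes a point from camera to tool coordinates, whose origin is the TCP and whose axes are the tool frame's). Camera axes: x right, y down, z forward; pixel columns grow to the right and rows downward; lengths in mm; the calibration is good to about 2 mm. A picture is of the moment at which its call begins: read the wrist's pose just before it. camera_params takes no time and is no camera call.
- bot.sign_off(): hands the job in, once; it reports no verdict.
The state is a dict: "clock": time; "qpos": joint angles; "dq": joint speeds; "joint_torque": joint torques, N m; "eef_pos": TCP position; "eef_rot": TCP orientation; "force": force on the tool from outside, world axes, zero at the start; "torque": the same for the moment, N m; "finger_gap": opening from 0.0 (shut) to 1.0 (fully open).
Only numpy, scipy, OpenCV 4.12 (cv2) and the standard library are available. Lean on these libraries where they do the work, as an engineer would, in place of code of your own. Each camera call takes 0.05 s, during which the arm holds its last target.

## Working session

There is one attempt and no reset: what is moved stays moved. The work goes in short steps, Python scripts to look and compute and a tool call to move; the robot and the scene stay as the last step left them, time stands still between calls to the robot, and variables do not carry over. Pictures are saved under pics/ and viewed, and the job is handed in when it is done.

Besides the shell and the picture viewer there is one more tool, called after ">>>" by a JSON object that holds its "method" and its "body", one argument or row to a line. send_rows: Moves the arm, as the interface text tells. Shift numbers are shares of 120 mm and turn numbers shares of 360 degrees, none past 1 either way. Its arguments: {"type":"object","properties":{"translation":{"type":"array","items":{"type":"array","items":{"type":"number","minimum":-1,"maximum":1}}},"twist":{"type":"array","items":{"type":"array","items":{"type":"number","minimum":-1,"maximum":1}}},"hand":{"type":"array","items":{"type":"number"}},"newtons":{"type":"number"}},"required":["translation","twist","hand"]}

```bash
mkdir -p pics; ls; python3 - <<'E'
from workcell import bot
import cv2
print(bot.sense())
for n in("side","top","wrist"):
    im=bot.snapshot(n);cv2.imwrite(f"pics/{n}0.png",im[:,:,::-1]);print(n,bot.camera_params(n))
E
```

```text
pics
{'clock': 0.0, 'qpos': array([ 1.24329228e+00,  9.18928229e-02,  1.23189031e+00,  1.18549467e-05,
        1.81984004e+00, -5.67363529e-02]), 'dq': array([-0.00029551, -0.00018934,  0.00041557,  0.0015628 , -0.00190262,
        0.00087652]), 'joint_torque': array([-1.24295264e-03, -4.58736241e+01, -4.18019915e+01, -2.28103590e-04,
        1.18546165e-02,  9.95872313e-06]), 'eef_pos': array([160.42122426, 577.89659063, 252.12802014]), 'eef_rot': array([-1.00864602,  1.32693974,  1.00677164]), 'force': array([-0.66411577, -0.99682662, -0.23213295]), 'torque': array([ 0.00272888, -0.01875551,  0.06620302]), 'finger_gap': 0.9982900919238361}
side {'K': array([[490.20814119,   0.        , 281.43125361],
       [  0.        , 490.20814119, 213.88339223],
       [  0.        ,   0.        ,   1.        ]]), 'rvec': array([ 2.09056445, -0.63916328,  0.33868142]), 'tvec': array([-472.49652263,  296.25687444, 1169.74495563])}
top {'K': array([[502.55636873,   0.        , 279.67695438],
       [  0.        , 502.55636873, 206.61257966],
       [  0.        ,   0.        ,   1.        ]]), 'rvec': array([ 2.11615296, -2.14444303,  0.22258666]), 'tvec': array([ -25.65616002,  571.97975826, 1168.20836214])}
wrist {'K': array([[339.70623945,   0.        , 279.9400962 ],
       [  0.        , 339.70623945, 207.15654634],
       [  0.        ,   0.        ,   1.        ]]), 'mount': array([[-5.92926777e-04, -2.96813306e-01,  9.54935343e-01,
        -1.20667246e+02],
       [-5.61867518e-04, -9.54935261e-01, -2.96813630e-01,
         7.53915968e+01],
       [ 9.99999666e-01, -7.12535900e-04,  3.99436931e-04,
         5.01821281e-01],
       [ 0.00000000e+00,  0.00000000e+00,  0.00000000e+00,
         1.00000000e+00]])}
```

View pics/side0.png

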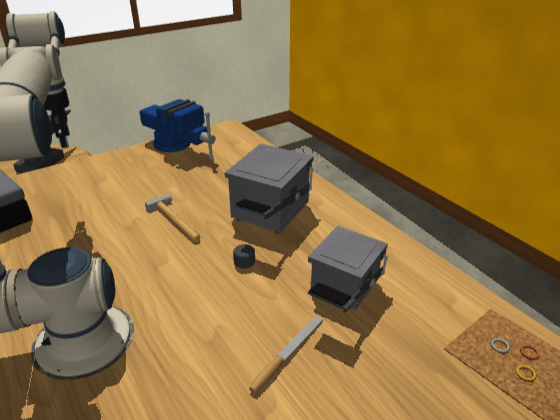

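View pics/top0.png

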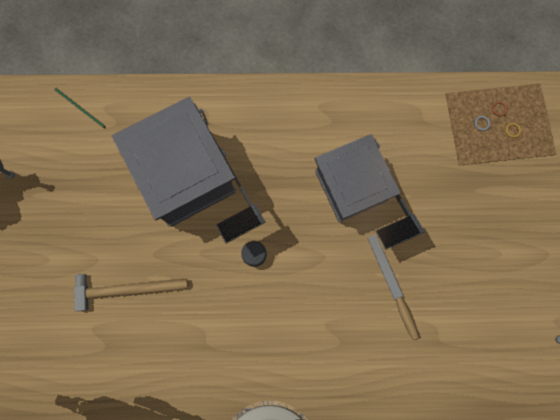

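View pics/wrist0.png

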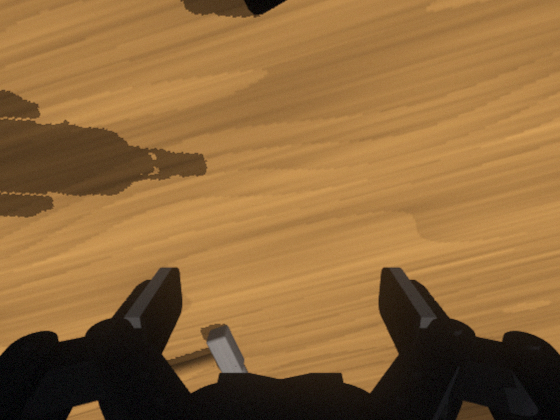

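The top view shows the big bin's lid at about (114..233, 100..218), its tread at about (240,224), the block just in front at (254,253), and the small bin on the right at (358,177). I'll enlarge this region to get the corners.

```bash
python3 - <<'E'
import cv2
im=cv2.imread("pics/top0.png")
c=im[90:270,105:285];c=cv2.convertScaleAbs(c,alpha=1.8,beta=20)
cv2.imwrite("pics/z1.png",cv2.resize(c,None,fx=3.3,fy=3.3,interpolation=cv2.INTER_CUBIC))
im=cv2.imread("pics/side0.png")
c=im[135:275,215:325];c=cv2.convertScaleAbs(c,alpha=1.8,beta=20)
cv2.imwrite("pics/z2.png",cv2.resize(c,None,fx=4,fy=4,interpolation=cv2.INTER_CUBIC))
E
```

```text
(no output)
```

View pics/z1.png

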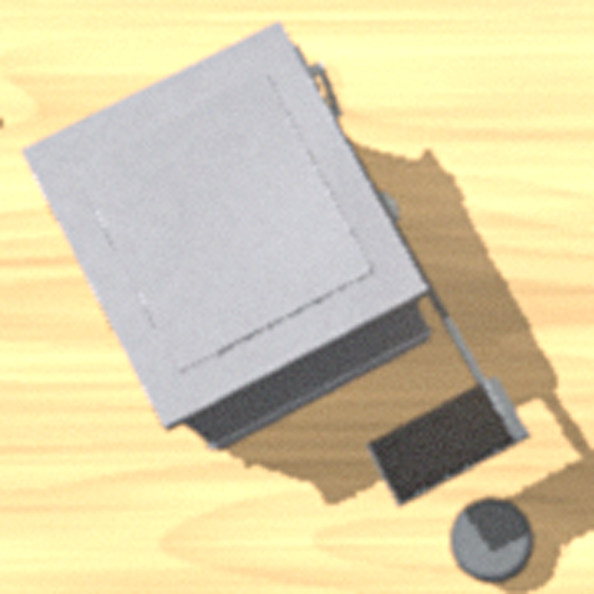

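View pics/z2.png

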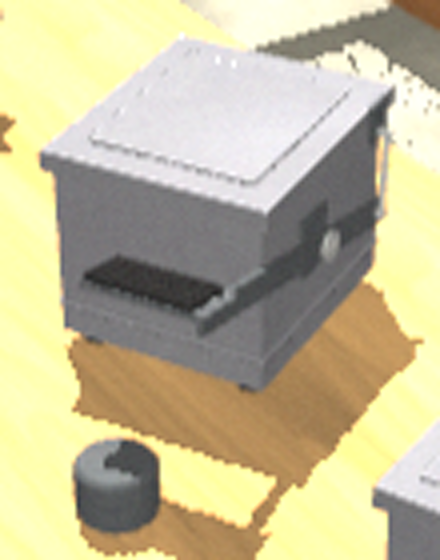

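```bash
cat > h.py <<'E'
import numpy as np,cv2
from scipy.spatial.transform import Rotation as Ro
def ray(p,uv,z):
    R=cv2.Rodrigues(p['rvec'])[0];C=-R.T@p['tvec']
    d=R.T@np.linalg.solve(p['K'],[uv[0],uv[1],1]);return C+d*(z-C[2])/d[2]
def proj(p,X):
    return cv2.projectPoints(np.float64(X).reshape(-1,1,3),p['rvec'],p['tvec'],p['K'],None)[0][:,0]
E
python3 - <<'E'
from h import *
from workcell import bot
t=bot.camera_params("top");s=bot.camera_params("side")
o=np.array([105,90])
L=[ray(t,np.array(q)/3.3+o,180) for q in [(24,151),(280,23),(427,290),(168,427)]]  # rearleft, rearright, frontright, frontleft
L=np.array(L);print(L.round(1))
print("sides",[np.linalg.norm(L[i]-L[(i+1)%4]).round(1) for i in range(4)])
dy=(L[0]-L[1]+L[3]-L[2]);dx=(L[0]-L[3]+L[1]-L[2])
yaw1=np.arctan2(dx[1],dx[0]);yaw2=np.arctan2(-dy[0],dy[1]);print("yaw",yaw1,yaw2)
yaw=(yaw1+yaw2)/2
# front lower edge of the box and centre
c=L.mean(0);print("lid centre",c)
R=Ro.from_euler('z',yaw).as_matrix()
T=np.array([ray(t,np.array(q)/3.3+o,z) for q,z in [((370,443),155),((486,388),155),((518,437),165),((401,503),165)]])
print("tread",T.round(1),T.mean(0), [np.linalg.norm(T[i]-T[(i+1)%4]).round(1) for i in range(4)])
# predicted from bin
for off in (0,5):
  b=c+R@[-off,0,0];b[2]=0
  print("bin",b,"tread pred",b+R@[-197,-57,160])
b=T.mean(0)-R@[-197,-57,160];print("bin from tread",b)
m=b+R@[-197,-57,160]
print("proj tread side",proj(s,m),"expected ~", np.array([152,283])/4+[215,135])
print("tool", ray(t,(254,253),45), "yaw",yaw)
# reprojection of the block corners
E
```

```text
[[712.5 339.6 180. ]
 [803.  169.2 180. ]
 [613.1  68.  180. ]
 [522.6 237.  180. ]]
sides [np.float64(193.0), np.float64(215.2), np.float64(191.7), np.float64(215.9)]
yaw 0.4925547872722239 0.4898646342235974
lid centre [662.76646434 203.43068775 180.        ]
tread [[514.3 107.6 155. ]
 [550.9  29.9 155. ]
 [515.5   8.4 165. ]
 [472.4  85.9 165. ]] [513.28139284  57.93512962 160.        ] [np.float64(86.0), np.float64(42.5), np.float64(88.6), np.float64(48.2)]
bin [662.76646434 203.43068775   0.        ] tread pred [515.94567056  60.24669942 160.        ]
bin [658.35764988 201.07222319   0.        ] tread pred [511.5368561   57.88823487 160.        ]
bin from tread [660.10218662 201.11911795   0.        ]
proj tread side [[252.76836573 205.15082745]] expected ~ [253.   205.75]
tool [460.42848458  30.08710909  45.        ] yaw 0.49120971074791064
```

```bash
cat >> h.py <<'E'
yaw=.491;B=np.array([660,201.,0]);RB=Ro.from_euler('z',yaw).as_matrix()
def binw(p): return B+RB@np.array(p,float)
def delta(s,pos,R):
    R0=Ro.from_rotvec(s['eef_rot']);d=R0.inv().apply(np.array(pos)-s['eef_pos'])/120
    tw=(R0.inv()*Ro.from_matrix(R)).as_rotvec()/(2*np.pi);return d.round(4),tw.round(4)
# goal: x down, y towards bin -x
RG=np.c_[[0,0,-1.],RB@[-1,0,0],np.cross([0,0,-1.],RB@[-1,0,0])]
E
python3 - <<'E'
from h import *
from workcell import bot
s=bot.sense();print(Ro.from_rotvec(s['eef_rot']).as_matrix().round(3));print(RG.round(3))
for p in [(-197,-57,160),(-205,-57,85)]: print(binw(p))
g=binw((-199,-57,215));print(g,delta(s,g,RG))
E
```

```text
[[-0.    -0.964  0.268]
 [-0.001  0.268  0.964]
 [-1.     0.    -0.002]]
[[ 0.    -0.882 -0.472]
 [ 0.    -0.472  0.882]
 [-1.     0.     0.   ]]
[513.14918223  57.84680472 160.        ]
[506.09428789  54.07474084  85.        ]
[511.38545864  56.90378875 215.        ] (array([ 0.3163, -3.9795, -3.4012]), array([-1.212e-01, -2.000e-04, -1.000e-04]))
```

>>> {"method": "send_rows", "body": {
  "translation": [
    [0,-0.33,-0.28],
    [0,-0.66,-0.56],
    [0,-0.99,-0.85],
    [0,-0.99,-0.85]
  ],
  "twist": [
    [0,0,0],
    [0,0,0],
    [0,0,0],
    [0,0,0]
  ],
  "hand": [0,0,0,0]
}}

```text
clock: 0.55
eef_pos: [250.1, 444.7, 253.5]
eef_rot: [-1.005, 1.326, 1.003]
force: [0.5, 1.2, 1.2]
finger_gap: 0.329
```

>>> {"method": "send_rows", "body": {
  "translation": [
    [0,-0.33,-0.28],
    [0,-0.66,-0.56],
    [0,-0.99,-0.85],
    [0,-0.99,-0.85]
  ],
  "twist": [
    [0,0,0],
    [0,0,0],
    [0,0,0],
    [0,0,0]
  ],
  "hand": [0,0,0,0]
}}

```text
clock: 0.95
eef_pos: [337.0, 314.7, 253.3]
eef_rot: [-1.005, 1.327, 1.002]
force: [-0.6, 1.1, -1.0]
finger_gap: 0.001
```

>>> {"method": "send_rows", "body": {
  "translation": [
    [0,-0.33,-0.28],
    [0,-0.66,-0.56],
    [0,-0.99,-0.85],
    [0,-0.99,-0.85]
  ],
  "twist": [
    [0,0,0],
    [0,0,0],
    [0,0,0],
    [0,0,0]
  ],
  "hand": [0,0,0,0]
}}

```text
clock: 1.35
eef_pos: [424.0, 184.8, 252.7]
eef_rot: [-1.004, 1.328, 1.002]
force: [-0.7, 0.5, -0.1]
finger_gap: -0.0
```

>>> {"method": "send_rows", "body": {
  "translation": [
    [0,-0.33,-0.28],
    [0,-0.66,-0.56],
    [0,-0.99,-0.85],
    [0,-0.99,-0.85],
    [0,-0.99,-0.85]
  ],
  "twist": [
    [-0.02,0,0],
    [-0.04,0,0],
    [-0.06,0,0],
    [-0.08,0,0],
    [-0.1,0,0]
  ],
  "hand": [0,0,0,0,0]
}}

```text
clock: 1.85
eef_pos: [510.1, 57.3, 252.4]
eef_rot: [-1.468, 1.017, 1.471]
force: [-0.7, 0.4, 0.3]
finger_gap: 0.004
```

```bash
python3 - <<'E'
from h import *
from workcell import bot
im=bot.snapshot("wrist");cv2.imwrite("pics/w1.png",im[:,:,::-1])
im=bot.snapshot("side");cv2.imwrite("pics/s1.png",im[:,:,::-1])
s=bot.sense();g=binw((-199,-57,215));print(s['clock'],s['eef_pos'],s['force'],s['finger_gap'],s['qpos'],g,delta(s,g,RG))
E
```

```text
1.95 [509.43923778  58.68976562 252.75936276] [0.61984569 0.72319251 0.13888584] -0.002240347548470561 [ 4.79168541e-02 -1.42768361e-01  1.46150744e+00  7.16318499e-04
  1.82391439e+00 -1.88130736e+00] [511.38545864  56.90378875 215.        ] (array([ 0.3146, -0.0102, -0.0199]), array([-0.0211,  0.0002, -0.0001]))
```

View pics/w1.png

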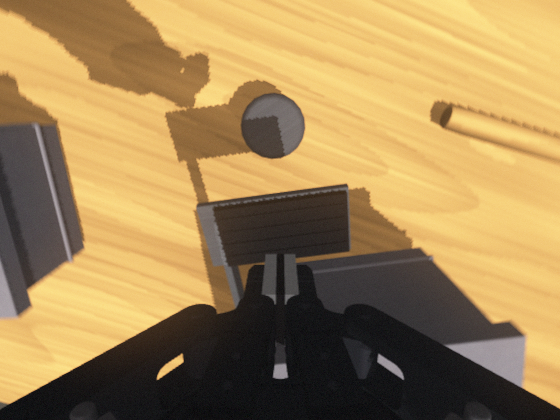

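View pics/s1.png

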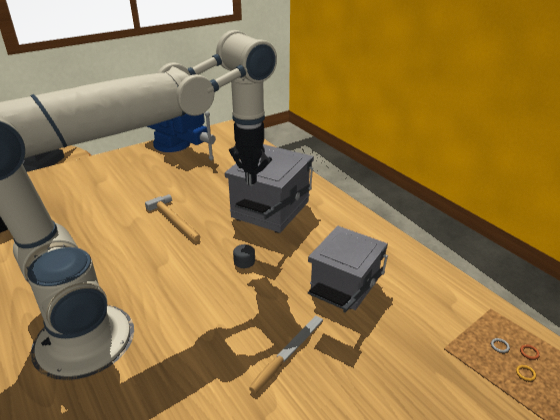

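The wrist view shows the tread at (197–350, 185–265), with the closed fingertips at (280,258). The side view shows the arm clear of the lid. I'll check the tread position by casting a ray from the wrist camera.

```bash
python3 - <<'E'
from h import *
from workcell import bot
s=bot.sense();p=bot.camera_params("wrist");M=p['mount'];R=Ro.from_rotvec(s['eef_rot']).as_matrix()
W=np.eye(4);W[:3,:3]=R;W[:3,3]=s['eef_pos'];W=W@M
def r(uv,z):
    d=W[:3,:3]@np.linalg.solve(p['K'],[*uv,1]);return W[:3,3]+d*(z-W[2,3])/d[2]
# front-left(350,186) front-right(198,205) far: left-rear (349,251), right-rear (228,265)
F=[r((348,186),165),r((200,206),165)];Q=r((349,250),155);Q2=r((222,264),155)
for x in (*F,Q,Q2): print(x.round(1),(RB.T@(x-B)).round(1))
E
```

```text
[471.5  90.7 165. ] [-218.3   -8.4  165. ]
[516.8   7.  165. ] [-217.7 -103.5  165. ]
[515.  112.8 155. ] [-169.4   -9.4  155. ]
[556.5  32.7 155. ] [-170.6  -99.6  155. ]
```

>>> {"method": "send_rows", "body": {
  "translation": [
    [0.2,-0.01,-0.02],
    [0.35,-0.01,-0.02],
    [0.43,-0.01,-0.02],
    [0.43,-0.01,-0.02],
    [0.43,-0.01,-0.02]
  ],
  "twist": [
    [-0.021,0,0],
    [-0.021,0,0],
    [-0.021,0,0],
    [-0.021,0,0],
    [-0.021,0,0]
  ],
  "hand": [0,0,0,0,0]
}}

```text
clock: 2.45
eef_pos: [511.3, 56.7, 202.4]
eef_rot: [-1.56, 0.936, 1.559]
force: [0.1, 0.1, -0.4]
finger_gap: 0.001
```

>>> {"method": "send_rows", "body": {
  "translation": [
    [0.03,0,0],
    [0.06,0,0],
    [0.09,0,0],
    [0.12,0,0],
    [0.15,0,0]
  ],
  "twist": [
    [0,0,0],
    [0,0,0],
    [0,0,0],
    [0,0,0],
    [0,0,0]
  ],
  "hand": [0,0,0,0,0]
}}

```text
clock: 2.95
eef_pos: [511.1, 55.9, 183.9]
eef_rot: [-1.56, 0.937, 1.56]
force: [-3.1, -0.6, 8.7]
finger_gap: -0.002
```

>>> {"method": "send_rows", "body": {
  "translation": [
    [0.06,0.01,0],
    [0.12,0.02,0],
    [0.18,0.03,0],
    [0.24,0.04,0],
    [0.3,0.04,0]
  ],
  "twist": [
    [0,0,0],
    [0,0,0],
    [0,0,0],
    [0,0,0],
    [0,0,0]
  ],
  "hand": [0,0,0,0,0]
}}

```text
clock: 3.45
eef_pos: [506.7, 53.3, 148.4]
eef_rot: [-1.56, 0.937, 1.559]
force: [-2.8, -2.0, 5.4]
finger_gap: -0.002
```

>>> {"method": "send_rows", "body": {
  "translation": [
    [0.06,0,0],
    [0.12,0,0],
    [0.18,0,0],
    [0.23,0,0],
    [0.26,0,0]
  ],
  "twist": [
    [0,0,0],
    [0,0,0],
    [0,0,0],
    [0,0,0],
    [0,0,0]
  ],
  "hand": [0,0,0,0,0]
}}

```text
clock: 3.95
eef_pos: [507.0, 53.6, 115.8]
eef_rot: [-1.56, 0.937, 1.56]
force: [0.0, -2.6, 3.1]
finger_gap: 0.0
```

>>> {"method": "send_rows", "body": {
  "translation": [
    [0.02,0,0],
    [0.04,0,0],
    [0.06,0,0],
    [0.06,0,0]
  ],
  "twist": [
    [0,0,0],
    [0,0,0],
    [0,0,0],
    [0,0,0]
  ],
  "hand": [0,0,0,0]
}}

```text
clock: 4.35
eef_pos: [507.1, 54.0, 109.0]
eef_rot: [-1.56, 0.936, 1.56]
force: [1.1, -0.9, 3.0]
finger_gap: 0.003
```

```bash
python3 - <<'E'
from workcell import bot
import cv2
im=bot.snapshot("side");cv2.imwrite("pics/s2.png",im[:,:,::-1]); s=bot.sense();print(s['clock'],s['eef_pos'],s['force'])
E
```

```text
4.4 [507.08120472  54.02353627 109.17407692] [0.41834181 0.09880367 3.00486613]
```

View pics/s2.png

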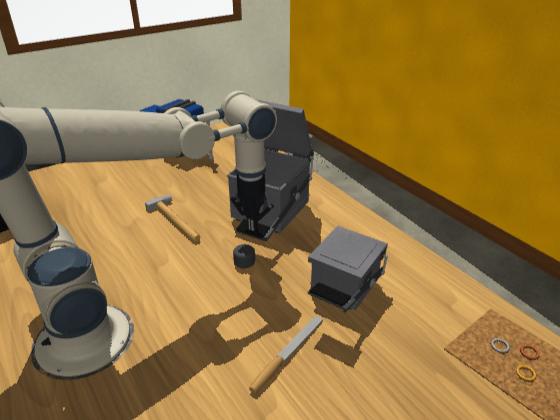

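The lid stands nearly upright behind the wrist at (288,130). I'll press the last few mm onto the stop.

>>> {"method": "send_rows", "body": {
  "translation": [
    [0.015,0,0],
    [0.03,0,0],
    [0.03,0,0]
  ],
  "twist": [
    [0,0,0],
    [0,0,0],
    [0,0,0]
  ],
  "hand": [0,0,0]
}}

```text
clock: 4.7
eef_pos: [507.3, 54.1, 106.0]
eef_rot: [-1.56, 0.935, 1.559]
force: [1.7, 0.1, 4.3]
finger_gap: 0.001
```

>>> {"method": "send_rows", "body": {
  "translation": [
    [0.015,0,0],
    [0.025,0,0],
    [0.025,0,0]
  ],
  "twist": [
    [0,0,0],
    [0,0,0],
    [0,0,0]
  ],
  "hand": [0,0,0]
}}

```text
clock: 5.0
eef_pos: [507.6, 54.2, 104.3]
eef_rot: [-1.561, 0.934, 1.558]
force: [-1.5, -0.2, 9.5]
finger_gap: 0.0
```

The force has risen from 3 to 9.5 N, so the lever is on its stop. Now I'll hold for about 3.5 s.

>>> {"method": "send_rows", "body": {
  "translation": [
    [0,0,0],
    [0,0,0],
    [0,0,0],
    [0,0,0],
    [0,0,0]
  ],
  "twist": [
    [0,0,0],
    [0,0,0],
    [0,0,0],
    [0,0,0],
    [0,0,0]
  ],
  "hand": [0,0,0,0,0]
}}

```text
clock: 5.5
eef_pos: [507.5, 54.2, 104.4]
eef_rot: [-1.561, 0.934, 1.558]
force: [-0.8, 0.4, 10.1]
finger_gap: 0.002
```

```bash
python3 - <<'E'
from workcell import bot
import cv2
im=bot.snapshot("side");cv2.imwrite("pics/s3.png",im[:,:,::-1])
im=bot.snapshot("top");cv2.imwrite("pics/t3.png",im[:,:,::-1]); s=bot.sense();print(s['clock'],s['eef_pos'],s['force'])
E
```

```text
5.6 [507.52899436  54.14513198 104.37996303] [-1.29782723  0.17374048  9.35184693]
```

View pics/s3.png

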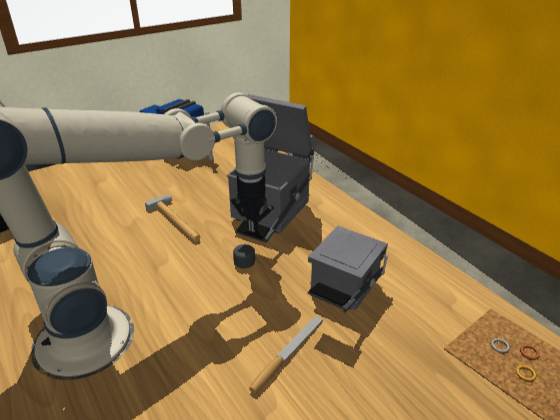

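View pics/t3.png

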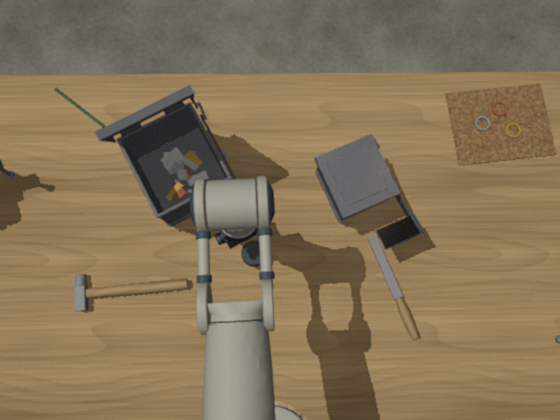

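The top view shows the lid fully open at (100–195, 90–140). The side view shows its top edge at about (280,100). Tools and the small bin haven't moved. I'll keep holding.

>>> {"method": "send_rows", "body": {
  "translation": [
    [0,0,0],
    [0,0,0],
    [0,0,0],
    [0,0,0],
    [0,0,0]
  ],
  "twist": [
    [0,0,0],
    [0,0,0],
    [0,0,0],
    [0,0,0],
    [0,0,0]
  ],
  "hand": [0,0,0,0,0]
}}

```text
clock: 6.1
eef_pos: [507.5, 54.1, 104.4]
eef_rot: [-1.561, 0.934, 1.558]
force: [-1.6, 0.7, 9.7]
finger_gap: -0.001
```

>>> {"method": "send_rows", "body": {
  "translation": [
    [0,0,0],
    [0,0,0],
    [0,0,0],
    [0,0,0],
    [0,0,0]
  ],
  "twist": [
    [0,0,0],
    [0,0,0],
    [0,0,0],
    [0,0,0],
    [0,0,0]
  ],
  "hand": [0,0,0,0,0]
}}

```text
clock: 6.6
eef_pos: [507.6, 54.2, 104.4]
eef_rot: [-1.561, 0.934, 1.558]
force: [-1.2, 1.3, 10.3]
finger_gap: 0.004
```

>>> {"method": "send_rows", "body": {
  "translation": [
    [0,0,0],
    [0,0,0],
    [0,0,0],
    [0,0,0],
    [0,0,0]
  ],
  "twist": [
    [0,0,0],
    [0,0,0],
    [0,0,0],
    [0,0,0],
    [0,0,0]
  ],
  "hand": [0,0,0,0,0]
}}

```text
clock: 7.1
eef_pos: [507.5, 54.2, 104.4]
eef_rot: [-1.561, 0.934, 1.558]
force: [-2.0, 0.8, 9.6]
finger_gap: 0.001
```

>>> {"method": "send_rows", "body": {
  "translation": [
    [0,0,0],
    [0,0,0],
    [0,0,0],
    [0,0,0],
    [0,0,0]
  ],
  "twist": [
    [0,0,0],
    [0,0,0],
    [0,0,0],
    [0,0,0],
    [0,0,0]
  ],
  "hand": [0,0,0,0,0]
}}

```text
clock: 7.6
eef_pos: [507.6, 54.2, 104.4]
eef_rot: [-1.561, 0.934, 1.558]
force: [-1.2, 1.5, 8.8]
finger_gap: 0.001
```

>>> {"method": "send_rows", "body": {
  "translation": [
    [0,0,0],
    [0,0,0],
    [0,0,0],
    [0,0,0],
    [0,0,0]
  ],
  "twist": [
    [0,0,0],
    [0,0,0],
    [0,0,0],
    [0,0,0],
    [0,0,0]
  ],
  "hand": [0,0,0,0,0]
}}

```text
clock: 8.1
eef_pos: [507.5, 54.2, 104.4]
eef_rot: [-1.561, 0.934, 1.558]
force: [-0.7, 0.6, 8.2]
finger_gap: 0.005
```

>>> {"method": "send_rows", "body": {
  "translation": [
    [0,0,0],
    [0,0,0],
    [0,0,0],
    [0,0,0],
    [0,0,0]
  ],
  "twist": [
    [0,0,0],
    [0,0,0],
    [0,0,0],
    [0,0,0],
    [0,0,0]
  ],
  "hand": [0,0,0,0,0]
}}

```text
clock: 8.6
eef_pos: [507.5, 54.1, 104.4]
eef_rot: [-1.561, 0.934, 1.558]
force: [-1.0, 1.2, 9.0]
finger_gap: -0.002
```

>>> {"method": "send_rows", "body": {
  "translation": [
    [-0.02,0,0],
    [-0.04,0,0],
    [-0.06,0,0],
    [-0.08,0,0],
    [-0.1,0,0]
  ],
  "twist": [
    [0,0,0],
    [0,0,0],
    [0,0,0],
    [0,0,0],
    [0,0,0]
  ],
  "hand": [0,0,0,0,0]
}}

```text
clock: 9.1
eef_pos: [506.7, 53.7, 114.6]
eef_rot: [-1.559, 0.937, 1.561]
force: [-0.0, -1.0, 1.6]
finger_gap: 0.002
```

>>> {"method": "send_rows", "body": {
  "translation": [
    [-0.02,0,0],
    [-0.04,0,0],
    [-0.06,0,0],
    [-0.08,0,0],
    [-0.1,0,0]
  ],
  "twist": [
    [0,0,0],
    [0,0,0],
    [0,0,0],
    [0,0,0],
    [0,0,0]
  ],
  "hand": [0,0,0,0,0]
}}

```text
clock: 9.6
eef_pos: [506.8, 53.7, 126.9]
eef_rot: [-1.56, 0.937, 1.56]
force: [-3.4, -0.7, 3.1]
finger_gap: -0.004
```

>>> {"method": "send_rows", "body": {
  "translation": [
    [-0.02,0,0],
    [-0.04,0,0],
    [-0.06,0,0],
    [-0.08,0,0],
    [-0.1,0,0]
  ],
  "twist": [
    [0,0,0],
    [0,0,0],
    [0,0,0],
    [0,0,0],
    [0,0,0]
  ],
  "hand": [0,0,0,0,0]
}}

```text
clock: 10.1
eef_pos: [507.2, 53.9, 139.1]
eef_rot: [-1.56, 0.936, 1.559]
force: [-2.7, -0.2, 4.8]
finger_gap: 0.001
```

>>> {"method": "send_rows", "body": {
  "translation": [
    [-0.02,0,0],
    [-0.04,0,0],
    [-0.06,0,0],
    [-0.08,0,0],
    [-0.1,0,0]
  ],
  "twist": [
    [0,0,0],
    [0,0,0],
    [0,0,0],
    [0,0,0],
    [0,0,0]
  ],
  "hand": [0,0,0,0,0]
}}

```text
clock: 10.6
eef_pos: [507.7, 54.1, 151.3]
eef_rot: [-1.561, 0.935, 1.558]
force: [2.8, 2.2, 4.4]
finger_gap: 0.001
```

>>> {"method": "send_rows", "body": {
  "translation": [
    [-0.02,0,0],
    [-0.04,0,0],
    [-0.06,0,0],
    [-0.08,0,0],
    [-0.1,0,0]
  ],
  "twist": [
    [0,0,0],
    [0,0,0],
    [0,0,0],
    [0,0,0],
    [0,0,0]
  ],
  "hand": [0,0,0,0,0]
}}

```text
clock: 11.1
eef_pos: [507.1, 53.8, 162.9]
eef_rot: [-1.56, 0.936, 1.56]
force: [4.3, 1.1, 3.7]
finger_gap: -0.001
```

>>> {"method": "send_rows", "body": {
  "translation": [
    [-0.015,0,0],
    [-0.03,0,0],
    [-0.045,0,0],
    [-0.06,0,0],
    [-0.075,0,0]
  ],
  "twist": [
    [0,0,0],
    [0,0,0],
    [0,0,0],
    [0,0,0],
    [0,0,0]
  ],
  "hand": [0,0,0,0,0]
}}

```text
clock: 11.6
eef_pos: [507.0, 53.9, 171.8]
eef_rot: [-1.56, 0.936, 1.56]
force: [4.0, 1.7, 3.9]
finger_gap: 0.001
```

>>> {"method": "send_rows", "body": {
  "translation": [
    [-0.01,0,0],
    [-0.02,0,0],
    [-0.03,0,0],
    [-0.04,0,0],
    [-0.05,0,0]
  ],
  "twist": [
    [0,0,0],
    [0,0,0],
    [0,0,0],
    [0,0,0],
    [0,0,0]
  ],
  "hand": [0,0,0,0,0]
}}

```text
clock: 12.1
eef_pos: [507.0, 53.8, 177.8]
eef_rot: [-1.56, 0.936, 1.56]
force: [4.6, 1.9, 5.8]
finger_gap: 0.002
```

>>> {"method": "send_rows", "body": {
  "translation": [
    [-0.01,0,0],
    [-0.02,0,0],
    [-0.03,0,0],
    [-0.04,0,0],
    [-0.05,0,0]
  ],
  "twist": [
    [0,0,0],
    [0,0,0],
    [0,0,0],
    [0,0,0],
    [0,0,0]
  ],
  "hand": [0,0,0,0,0]
}}

```text
clock: 12.6
eef_pos: [507.2, 53.9, 183.9]
eef_rot: [-1.56, 0.936, 1.56]
force: [5.7, 2.6, 5.3]
finger_gap: 0.001
```

>>> {"method": "send_rows", "body": {
  "translation": [
    [-0.01,0,0],
    [-0.02,0,0],
    [-0.03,0,0],
    [-0.04,0,0],
    [-0.05,0,0]
  ],
  "twist": [
    [0,0,0],
    [0,0,0],
    [0,0,0],
    [0,0,0],
    [0,0,0]
  ],
  "hand": [0,0,0,0,0]
}}

```text
clock: 13.1
eef_pos: [506.0, 53.5, 188.4]
eef_rot: [-1.558, 0.939, 1.563]
force: [-0.3, 0.3, -0.8]
finger_gap: 0.002
```

>>> {"method": "send_rows", "body": {
  "translation": [
    [-0.01,0,0],
    [-0.02,0,0],
    [-0.03,0,0],
    [-0.04,0,0],
    [-0.05,0,0]
  ],
  "twist": [
    [0,0,0],
    [0,0,0],
    [0,0,0],
    [0,0,0],
    [0,0,0]
  ],
  "hand": [0,0,0,0,0]
}}

```text
clock: 13.6
eef_pos: [507.0, 53.8, 195.8]
eef_rot: [-1.56, 0.937, 1.56]
force: [-0.2, 0.0, 0.7]
finger_gap: -0.001
```

The force is back to zero, so the lever has been released at rest. Moving clear: up, then back toward the robot.

>>> {"method": "send_rows", "body": {
  "translation": [
    [-0.2,0,0],
    [-0.5,0,0],
    [-0.7,0.2,0],
    [-0.8,0.4,0],
    [-0.8,0.6,0]
  ],
  "twist": [
    [0,0,0],
    [0,0,0],
    [0,0,0],
    [0,0,0],
    [0,0,0]
  ],
  "hand": [0,0,0,0,0]
}}

```text
clock: 14.1
eef_pos: [443.2, 19.7, 294.5]
eef_rot: [-1.563, 0.934, 1.556]
force: [-0.3, -0.2, -0.2]
finger_gap: 0.003
```

>>> {"method": "send_rows", "body": {
  "translation": [
    [0,0,0],
    [0,0,0],
    [0,0,0]
  ],
  "twist": [
    [0,0,0],
    [0,0,0],
    [0,0,0]
  ],
  "hand": [0,0,0]
}}

```text
clock: 14.4
eef_pos: [443.8, 20.2, 291.2]
eef_rot: [-1.559, 0.937, 1.561]
force: [0.5, 0.1, -1.0]
finger_gap: -0.001
```

```bash
python3 - <<'E'
from workcell import bot
import cv2
im=bot.snapshot("side");cv2.imwrite("pics/s4.png",im[:,:,::-1])
im=bot.snapshot("top");cv2.imwrite("pics/t4.png",im[:,:,::-1]); s=bot.sense();print(s['clock'],s['eef_pos'],s['force'])
E
```

```text
14.5 [443.80186303  20.25357573 291.01362715] [ 0.51974578 -0.67842737  0.44611116]
```

View pics/s4.png

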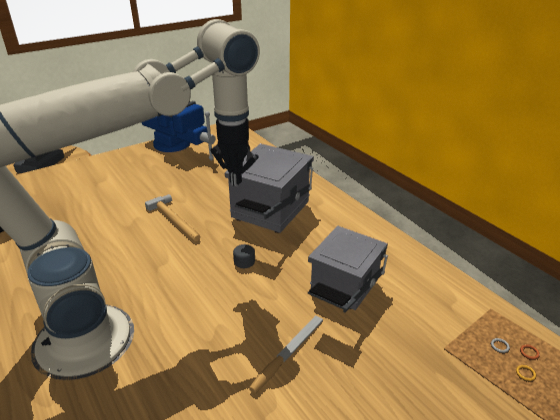

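View pics/t4.png

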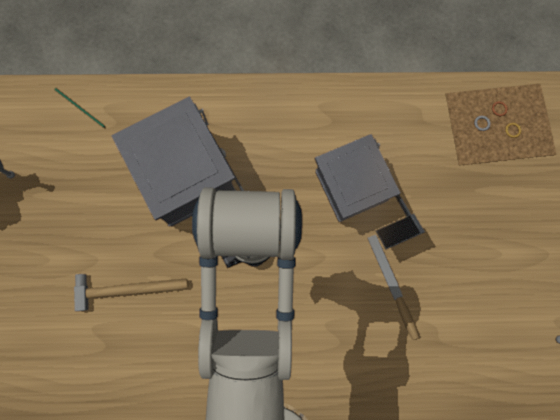

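The lid is shut: its outline in the top view runs from (114,136) to (233,178), as at the start. The tread is back up at (255,207) in the side view. The hammer, block and file haven't moved, the small bin is shut and the hand is clear.

```bash
python3 -c "
from workcell import bot
print(bot.sign_off())"
```

```text
the job is handed in; nothing more can be done
None
```

I pressed the larger bin's tread down to its stop with closed fingertips, kept the lid fully open for about 3.6 s, then eased the lever back up. The job is handed in, and no verdict was reported.

- **Opening and hold:** The force rose from about 3 N to 9–10 N when the lever reached its stop. It stayed between 8 and 10 N for the whole hold. The pictures showed the lid fully open with the offcuts inside.
- **Closing:** The lever came up over about 4.5 s. The force dropped to zero at the tread's rest height. I judged the lid's closing speed from this slow rise, since I had no direct reading of it.
- **Final check:** The last side and top pictures, taken before hand-in, show:
  - the lid shut and the tread back up;
  - the smaller bin shut;
  - the hammer, block and file where they were (the arm hid the block in the top view, so I checked it from the side only);
  - the hand clear, with no contact force.

None of the checks failed. The tread positions from the three cameras agreed to within about 3 mm.

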